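Load a table-top roller press, lock its bed and trip it

ROBOT

A 6-joint arm with a two-finger parallel gripper is mounted at the origin on the work surface. World frame = base frame: x ahead of the robot, y to its left, z up, the work surface at z = 0. Lengths are in mm, angles in degrees, forces in N, time in s.
With the tool pointing down it reaches from about 300 to 850 mm from the base axis. Payload 4.2 kg.
Tool frame: the origin (TCP) lies between the finger pads; the fingertips stand 14 mm ahead of it and the grasp point (between the pads) lies 5 mm behind it; z points along the fingers, y is the line along which they close (so a half turn about z gives the same grasp; the last joint's range is limited). The gripper opens to 91 mm and grips with 3 to 60 N. Pads are 32 mm wide; open, the fingers measure 118 mm over their backs; the gripper's body (76 mm by 178 mm) begins 60 mm behind the grasp point.
Start: joints at [-66.52, 18.312, 89.639, -0, 72.044, -1.146], TCP at [239.601, -522.717, 227.976] pointing down, gripper open.
Joint ranges: [-177.97, 177.97], [-48.28, 115.42], [12.27, 149.76], [-77.06, 257.06], [2.81, 150.46], [-146.56, 146.56]. Speed limits (degrees/s): [147.25, 147.25, 180, 180, 180, 180].

INTERFACE

Orientations are given as [roll, pitch, yaw] about the fixed x, y, z axes, in that order (R = Rz(yaw) Ry(pitch) Rx(roll)).
In Python, from workcell import * gives the robot as it stands. The module is installed in compiled form; this text tells all that it offers.
- The arm moves only by the tool send_rows, never from a script. Its argument "deltas" is a list of rows, each a list of 2 entries, a list of its own where there are three numbers: the shift along the tool's x, y, z normalised to -1 to 1, where 1 is 0.5 m, then the turn, a rotation vector about the tool's x, y, z normalised to -1 to 1, where 1 is 0.5 rad. A call has 1 to 10 rows; each row shifts and turns the commanded pose from where the row before left it, along the tool's axes as they then stand; what a row does not reach is not made up. A row lasts 1/10 s, in which the tool goes at most 50 mm and 8.59 degrees, less where a joint would pass 70% of its speed; a pose out of reach is approached as far as the arm can. A call with a number of a shift or a turn outside -1 to 1 is refused whole. A call with a gripper value outside its range is refused whole. "grip" is the closure, from 0 (fully open) to 1 (shut), set as the call begins (left out, the last holds). The fingers move at their own pace and stop on an object; "grip_force" is the grip in N (left out, the last holds). Time passes only in rows, so rows that do not move let the fingers close. It gives the time, the measured TCP pose, the force, the opening and the grip force at its end, in the units of the state.
- state(): the state, without advancing time (a new reading comes with each control period).
- grab_frame(name): name is "scene" or "side" or "wrist"; returns the picture (480x640x3 uint8, red, green, blue); there is no depth.
- calibration(name): a dict with "mtx" (3x3 intrinsics, pixels), "R" (3x3) and "t" (3): a world point X has camera coordinates R X + t. Camera axes: x right, y down, z forward; pixel columns grow to the right and rows downward; lengths in mm; the calibration is good to about 2 mm. A picture is of the moment at which its call begins: read the wrist's pose just before it. calibration takes no time and is no camera call; for the wrist camera it gives the pose at the moment of the call.
- job_done(): hands the job in; it is judged then, once.
Trained networks look in the newest picture that a camera, given by its name, has taken for a name from the list of things; names that differ only in an ending like _2 or _b are one class to them, and where a whole thing is asked for, a point or a joint stands for the part that bears it (a point fixed in the world has none). Each returns a list of dicts, best first, with "p" (0 to 1); they miss things now and then, are a little off and sometimes report something else, mostly with a low value. They report only what shows in the picture. A call takes as long as a camera call. They do not tell look-alikes from the thing itself.
- trace(camera, label): "pixels" (480x640 bool, what is visible of it) and "bbox" ([left, top, width, height] in pixels, round what is visible of it).
The state is a dict: "time_s": time; "qpos": joint angles; "qvel": joint speeds; "effort": joint torques, N m; "ee_pos": TCP position; "ee_rot": TCP orientation; "force": force on the tool from outside, world axes, zero at the start; "torque": the same for the moment, N m; "gripper_width": finger opening in mm; "gripper_force": force on a finger pad.
Only numpy, scipy, OpenCV 4.12 (cv2) and the standard library are available. Lean on these libraries where they do the work, as an engineer would, in place of code of your own. Each camera call takes 0.05 s, during which the arm holds its last target. There are 200 camera calls.

TASK

Make the roller press ready for a new run: take the aluminium spacer bar left in its bed out into the plywood tray, and lay every printing die that is on the table flat, relief upward and side by side in the bed. When the bed is loaded, lock it: turn the black wing knob backward (counter-clockwise from above) until it drops into its thread start, then forward (clockwise) until it is screwed home against its stop. Last of all, push the sprung trip plunger fully down and let it come up again; leave the other things on the table where they are.

Things in the scene. Friction and masses are not known exactly. Their poses are not given: they have to be found in the camera images.
- press: the grey roller press, fixed to the table; its place and yaw vary. Its base plate is 360 (x) x 340 (y) x 12 thick, from x -125 to +235 and y -215 to +125 in this frame. Origin: on the table under the bed's centre. A rubber roller stands parked over the plate's far end, 150 to 220 mm along x, up to 87 above the table
- bed (a point): centre of the bed's floor, 12 mm above the table, axes as the press. The bed is a shallow tray, inside 220 (x) x 200 (y), with steel lips 12 high and 8 thick. A die lies in it when it is flat on this floor within the lips; four dies fit as two by two with their length along x, centres at x +-53, y +-45
- knob_grip (a point): point in the black wing knob, on its upright axis, 22 above the wing's underside. The wing is a bar 70 long (point x) x 16 wide (y) x 30 high: pinch it across y from above. Under it: a disc 46 across, 4 thick, and a steel bush 60 across, 20 high. Axis at x +35, y -160 in the press frame. Turns and sinks with the knob: about 70 mm above the table at the start, 62 after the drop, 60 home
- knob (a joint): turn of the wing knob, rad, growing clockwise from above (forward); friction 0.05 N m, stays where left. At 0 the wing lies along the press's x. Starts at 0.7 to 1.8, its lug on top of the thread. Back below -0.3 it is clear of the thread and, when let go, drops by its own weight (a firm grip holds it up). Back stop -0.75. Forward from there it runs under the thread to the stop at 2.6
- knob_sink (a joint): how far the knob has sunk, m: -0.001 to 0.003 on top of the thread, about 0.009 after the drop, then 0.001 more per rad forward to about 0.0115 at the stop. Turned forward without the drop it just rides on top of the thread and does not engage
- plunger_top (a point): centre of the top of the trip plunger's round black head, 40 mm across and 10 thick, 70 mm above the table when up, at x -65, y -160 in the press frame. Push it straight down from above with closed fingers
- plunger (a joint): how far the plunger is pushed, in m: 0 up, 0.020 at its lower stop; the spring takes 3 N at first and 10 N at the bottom, and brings it back
- tray: a plywood open tray, fixed; 180 (x) x 130 (y) x 30 high outside, walls and floor 4 thick; its place and yaw vary, beyond the dies to the left. Origin: centre of its underside
- spacer: an aluminium bar 120 long (x) x 30 wide (y) x 20 high, 0.15 to 0.25 kg, that lies in the press bed at the start. Origin: centre of its underside
- die1: a plywood-backed printing die, a flat block 80 long (its x) x 44 wide (y) x 24 high, with a steel disc and a block standing 3 mm proud of its top face (z, up at the start). Origin: centre of its underside. About 0.11 kg. It lies loose on the cutting mat left of the press. May be absent (None)
- die2: a plywood-backed printing die, a flat block 90 long (its x) x 44 wide (y) x 24 high, with a steel frame standing 3 mm proud of its top face (z, up at the start). Origin: centre of its underside. About 0.11 kg. It lies loose on the cutting mat left of the press. May be absent (None)
- die3: a plywood-backed printing die, a flat block 96 long (its x) x 44 wide (y) x 24 high, with a steel fern leaf standing 3 mm proud of its top face (z, up at the start). Origin: centre of its underside. About 0.11 kg. It lies loose on the cutting mat left of the press. May be absent (None)
- die4: a plywood-backed printing die, a flat block 86 long (its x) x 44 wide (y) x 24 high, with two steel stars standing 3 mm proud of its top face (z, up at the start). Origin: centre of its underside. About 0.11 kg. It lies loose on the cutting mat left of the press. May be absent (None)
- jar_lid: a round black jar lid 72 mm across, 18 mm high, not part of the job; to be left alone
- tape_roll: a cardboard tape roll 76 mm across, 24 mm high, not part of the job; to be left alone
- ink_pad: a grey ink pad case 70 x 50 x 20 mm, not part of the job; to be left alone
- glue: a white glue bottle 48 mm across, 110 mm high, not part of the job; to be left alone
- pencil_mug: a white mug 76 mm across, 90 mm high, not part of the job; to be left alone
- sanding_block: a cork sanding block 90 x 50 x 30 mm, not part of the job; to be left alone
- glue_brush: a brush lying flat, not part of the job; to be left alone
Mind the look-alikes: they are no part of the job. What is shaped like the die1 but green or purple is not meant.

How it is judged (in metres and radians):
On the way, in this order (a step that is already met when the one before it is completed fails the run):
1. the spacer bar is in the tray and every die lies flat in the bed (x of die1 in the frame of bed between -0.09 and 0.09 m and y of die1 in the frame of bed between -0.085 and 0.085 m and z of each of die1, die2, die3, die4 in the frame of bed below 0.005 m and angle between each of die1, die2, die3, die4's own z axis and vertical below 0.12 rad and x of die2 in the frame of bed between -0.09 and 0.09 m and y of die2 in the frame of bed between -0.085 and 0.085 m and x of die3 in the frame of bed between -0.09 and 0.09 m and y of die3 in the frame of bed between -0.085 and 0.085 m and x of die4 in the frame of bed between -0.09 and 0.09 m and y of die4 in the frame of bed between -0.085 and 0.085 m and x of spacer in the frame of tray between -0.08 and 0.08 m and y of spacer in the frame of tray between -0.06 and 0.06 m and z of spacer in the frame of tray below 0.028 m), for 0.2 s.
2. the wing knob, turned back, has dropped into its thread start (value of joint knob_sink above 0.007 m and value of joint knob below 0.5 rad), for 0.1 s.
3. the wing knob is screwed home (value of joint knob above 2.3 rad and value of joint knob_sink above 0.009 m), for 0.2 s.
4. the trip plunger is pushed fully down (value of joint plunger above 0.018 m), for 0.1 s.
At the end, for the whole second after the job is handed in: Every die present lies flat in the bed (tilt under 0.12 rad, within 5 mm of its floor), relief up; the spacer is in the tray; the knob is under its thread (sunk over 9 mm) and home (over 2.3 rad); the plunger is up again (within 3 mm); all at rest (all of step 1 and all of step 3 and linear speed of each of die1, die2, die3, die4, spacer below 0.02 m/s and value of joint plunger below 0.003 m); the robot touches nothing.
It fails at once if one of the other things on the table is shoved more than 5 cm (distance of any of jar_lid, tape_roll, ink_pad, glue, pencil_mug, sanding_block, glue_brush from where it was at the start of the episode above 0.05 m).
Of die1, die2, die3, die4 only 2 to 4 are there at a start; the rules pass over those that are not, and their reading is None.
At some moment in a run one of die1, die2, die3, die4 may be knocked a few centimetres aside while the robot is not near it.
Once in a run the grip may slacken for a moment while it holds something.
It also fails if it takes over 210 s, if anything falls off the work surface, if the arm or the gripper's body presses on something with over 40 N, if the wrist force passes 120 N, or if a joint passes its speed limit or range.

## Working session

There is one attempt and no reset: what is moved stays moved. The work goes in short steps, Python scripts to look and compute and a tool call to move; the robot and the scene stay as the last step left them, time stands still between calls to the robot, and variables do not carry over. Pictures are saved under pics/ and viewed, at most 14 in all, crops included, and the job is handed in when it is done.

Besides the shell and the picture viewer there is one more tool, called after "Call:" as name([rows], argument=value, ...), one row to a line, values as JSON. send_rows: Moves the arm, as the interface text tells. Scaled input: -1 to 1 covers 0.5 m each way for a shift and 0.5 rad each way for a turn. Its arguments: {"type":"object","properties":{"deltas":{"type":"array","items":{"type":"array"}},"grip":{"type":"number"},"grip_force":{"type":"number"}},"required":["deltas"]}

```bash
mkdir -p pics
cat > h.py <<'E'
from workcell import *
import numpy as np, cv2
from scipy.spatial.transform import Rotation as Ro
def save(cam,name):
    im=grab_frame(cam); cv2.imwrite(f'pics/{name}.png',im[...,::-1]); return im
def unproj(cam,uv,z,c=None):
    c=c or calibration(cam); M=np.array(c['mtx']);R=np.array(c['R']);t=np.array(c['t'])
    uv=np.atleast_2d(np.array(uv,float)); d=(np.linalg.inv(M)@np.c_[uv,np.ones(len(uv))].T).T@R
    o=-R.T@t; return o+d*((z-o[2])/d[:,2])[:,None]
def proj(cam,X,c=None):
    c=c or calibration(cam); p=(np.array(c['R'])@np.atleast_2d(X).T).T+np.array(c['t']); p=p@np.array(c['mtx']).T
    return p[:,:2]/p[:,2:]
E
python3 - <<'E'
from h import *
for k in('scene','side'):
    save(k,k+'0'); c=calibration(k); print(k,-np.array(c['R']).T@c['t'])
    for l in('press','spacer','tray','die1','die2','die3','die4','knob_grip','plunger_top'):
        print(l,[(round(d['p'],2),d['bbox']) for d in trace(k,l)])
s=state();print(s)
E
```

```text
scene [1056.01388455 -278.48356942 1099.77695057]
press [(0.79, [167.6, 228.6, 175.1, 164.0])]
spacer [(0.87, [237.5, 258.4, 29.4, 34.6]), (0.65, [303.0, 210.8, 28.6, 28.6]), (0.49, [428.1, 145.7, 28.5, 36.2])]
tray [(0.74, [386.9, 183.8, 73.2, 70.9])]
die1 [(0.76, [324.4, 145.9, 26.0, 22.6]), (0.71, [339.1, 252.8, 26.7, 34.7]), (0.66, [370.6, 230.9, 23.2, 25.8]), (0.63, [342.6, 190.4, 28.3, 24.8]), (0.55, [303.1, 212.7, 29.0, 26.8])]
die2 [(0.76, [324.4, 145.9, 26.0, 22.6]), (0.71, [339.1, 252.8, 26.7, 34.7]), (0.66, [370.6, 230.9, 23.2, 25.8]), (0.63, [342.6, 190.4, 28.3, 24.8]), (0.55, [303.1, 212.7, 29.0, 26.8])]
die3 [(0.76, [324.4, 145.9, 26.0, 22.6]), (0.71, [339.1, 252.8, 26.7, 34.7]), (0.66, [370.6, 230.9, 23.2, 25.8]), (0.63, [342.6, 190.4, 28.3, 24.8]), (0.55, [303.1, 212.7, 29.0, 26.8])]
die4 [(0.76, [324.4, 145.9, 26.0, 22.6]), (0.71, [339.1, 252.8, 26.7, 34.7]), (0.66, [370.6, 230.9, 23.2, 25.8]), (0.63, [342.6, 190.4, 28.3, 24.8]), (0.55, [303.1, 212.7, 29.0, 26.8])]
knob_grip [(0.59, [193.8, 298.0, 19.2, 25.2])]
plunger_top [(0.61, [181.9, 270.5, 15.4, 14.1])]
side [ 
[... 952 characters left out ...]
.5, 213.5, 47.4, 19.5])]
{'time_s': 1.0, 'qpos': array([-6.65205117e+01,  1.83104603e+01,  8.96379753e+01, -6.18363173e-05,
        7.20435656e+01, -1.14569705e+00]), 'qvel': array([-0.03572882, -0.02441659, -0.08924842, -0.00957796, -0.00982542,
        0.07153381]), 'effort': array([-2.35193933e-03, -4.12365961e+01, -2.32236117e+01,  7.28478259e-02,
        3.76726419e-02,  1.16075469e-05]), 'ee_pos': array([ 239.60317287, -522.72636065,  227.99732783]), 'ee_rot': array([1.79992004e+02, 2.18748180e-04, 2.46252044e+01]), 'force': array([ 0.37421738,  0.04563985, -0.42107412]), 'torque': array([ 0.01619859, -0.00755315,  0.0507279 ]), 'gripper_force': 0.0, 'gripper_width': 91.28369745812712}
```

Run:
```python
import cv2
a=cv2.imread('pics/scene0.png')[120:405,150:480]
cv2.imwrite('pics/sc.png',cv2.resize(a,(694,600),interpolation=cv2.INTER_CUBIC))
```

```text
(no output)
```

View pics/sc.png

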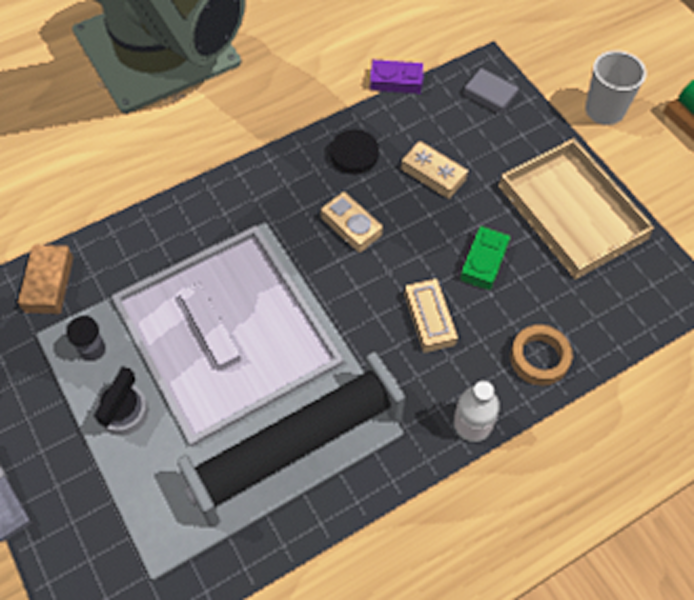

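View pics/side0.png

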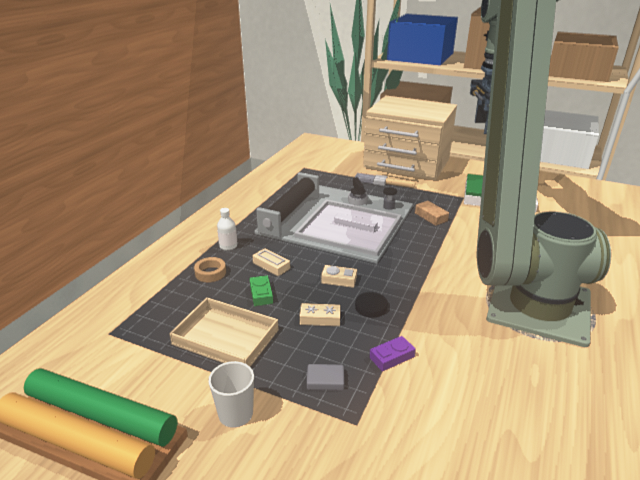

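The scene crop shows three real dies: die1 (block and disc) at scene px ~(317,225), die2 (frame) at ~(355,270) and die4 (stars) at ~(356,200). die3 is absent. The look-alikes are the green block at ~(381,242) and the purple one at ~(338,156). The spacer is at ~(250,276) in the bed, the tray at ~(424,218), the plunger at ~(190,277) and the knob at ~(206,308).

Run:
```python
from h import *
from scipy.optimize import least_squares
px=lambda p:np.array(p)/2.103+[150,120]
pc=px([(38,333),(262,226),(155,578),(402,432)])
loc=np.array([(-125,-215),(-125,125),(235,-215),(235,125)],float)
W=unproj('scene',pc,12)[:,:2]
def fit(loc,W):
    a=loc-loc.mean(0);b=W-W.mean(0)
    th=np.arctan2((a[:,0]*b[:,1]-a[:,1]*b[:,0]).sum(),(a*b).sum())
    R=np.array([[np.cos(th),-np.sin(th)],[np.sin(th),np.cos(th)]]);t=W.mean(0)-R@loc.mean(0)
    return t,np.degrees(th),W-(loc@R.T+t)
print('press',*fit(loc,W))
grab_frame('scene')
for l,z in(('die1',24),('spacer',32),('tray',30),('knob_grip',78),('plunger_top',70)):
    for d in trace('scene',l):
        cs,_=cv2.findContours(d['pixels'].astype(np.uint8),0,2);c=max(cs,key=cv2.contourArea)[:,0]
        w=unproj('scene',c,z)[:,:2].astype(np.float32); print(l,round(d['p'],2),np.round(d['bbox']),cv2.minAreaRect(w))
c=calibration('wrist');R=np.array(c['R']);tc=np.array(c['t']);s=state()
Rt=Ro.from_euler('xyz',s['ee_rot'],degrees=True).as_matrix()
print('cam in tool',Rt.T@(-R.T@tc-s['ee_pos']),'\n',(R@Rt).round(3),c['mtx'])
```

```text
press [ 518.65210741 -135.74678569] 0.5548110689286085 [[ 0.46542923  5.44414488]
 [ 4.63669853 -7.0038945 ]
 [-2.26724782  4.67667801]
 [-2.83487994 -3.11692838]]
die1 0.93 [302. 211.  29.  28.] ((458.95050048828125, 87.7705078125), (92.06161499023438, 51.937286376953125), 9.851478576660156)
die1 0.83 [368. 231.  24.  26.] ((599.7398681640625, 213.72140502929688), (45.64656448364258, 93.27653503417969), 38.169837951660156)
die1 0.73 [339. 192.  33.  22.] ((440.64923095703125, 233.1834716796875), (93.9737777709961, 59.669708251953125), 19.709522247314453)
die1 0.69 [325. 148.  28.  19.] ((265.6672058105469, 281.2711181640625), (79.89056396484375, 63.68195343017578), 54.396446228027344)
die1 0.65 [338. 255.  27.  32.] ((635.451416015625, 101.29547119140625), (51.3254508972168, 103.40861511230469), 75.79617309570312)
spacer 0.71 [236. 257.  29.  40.] ((507.40289306640625, -152.947265625), (34.54185104370117, 127.80229949951172), 88.35552215576172)
tray 0.62 [388. 186.  71.  66.] ((596.7037353515625, 365.1942138671875), (145.89981079101562, 188.22596740722656), 89.8466796875)
tray 0.26 [179. 267.  17.  20.] ((431.0966491699219, -296.60711669921875), (41.62680435180664, 35.32465744018555), 16.029037475585938)
knob_grip 0.79 [196. 295.  21.  25.] ((564.6796264648438, -290.718017578125), (43.16930389404297, 74.46357727050781), 34.855655670166016)
knob_grip 0.36 [165. 226. 177. 168.] ((601.5089111328125, -174.7651824951172), (342.89202880859375, 346.4566955566406), 0.275657057762146)
plunger_top 0.63 [183. 272.  13.  10.] ((456.07275390625, -295.82269287109375), (37.39512252807617, 37.35075759887695), 59.542083740234375)
cam in tool [  71.47035143   -1.19888622 -156.58884326] 
 [[-0.     1.     0.   ]
 [-0.967  0.    -0.254]
 [-0.254 -0.     0.967]] [[410.16905157   0.         315.16735884]
 [  0.         410.16905157 243.64739067]
 [  0.           0.           1.        ]]
```

Call:
send_rows([
  [[0,0,-0.07],[0,0,0.286]],
  [[0,0,-0.07],[0,0,0.286]],
  [[0,0,-0.06],[0,0,0.287]],
])

```text
time_s: 1.6
ee_pos: [239.7, -522.8, 329.8]
ee_rot: [179.9, -0.0, -0.3]
force: [-0.3, -0.7, 0.6]
gripper_width: 91.1
gripper_force: 0.0
```

Call:
send_rows([
  [[0.054,-0.0706,0],[0,0,0]],
  [[0.054,-0.0706,0],[0,0,0]],
  [[0.054,-0.0706,0],[0,0,0]],
  [[0.054,-0.0706,0],[0,0,0]],
  [[0.054,-0.0706,0],[0,0,0]],
  [[0.054,-0.0706,0],[0,0,0]],
  [[0.054,-0.0706,0],[0,0,0]],
  [[0.054,-0.0706,0],[0,0,0]],
  [[0.054,-0.0706,0],[0,0,0]],
  [[0.054,-0.0706,0],[0,0,0]],
])

```text
time_s: 2.6
ee_pos: [510.3, -168.0, 328.1]
ee_rot: [180.0, -0.0, 0.0]
force: [1.5, -0.2, -0.2]
gripper_width: 91.1
gripper_force: 0.0
```

Call:
send_rows([
  [[0,0,0],[0,0,0]],
  [[0,0,0],[0,0,0]],
])

```text
time_s: 2.8
ee_pos: [509.7, -169.0, 327.7]
ee_rot: [180.0, 0.0, 0.1]
force: [-0.8, -1.1, 0.7]
gripper_width: 90.8
gripper_force: 0.0
```

```bash
cat >> h.py <<'E'
def rects(cam,l,z,c=None,pmin=0.3):
    for d in trace(cam,l):
        if d['p']<pmin: continue
        cs,_=cv2.findContours(d['pixels'].astype(np.uint8),0,2);k=max(cs,key=cv2.contourArea)[:,0]
        w=unproj(cam,k,z,c)[:,:2].astype(np.float32); r=cv2.minAreaRect(w)
        print(l,round(d['p'],2),np.round(d['bbox']),np.round(r[0],1),np.round(r[1],1),round(r[2],1))
def st():
    s=state();print('t',round(s['time_s'],1),s['ee_pos'].round(1),s['ee_rot'].round(2),'F',s['force'].round(1),'w',round(s['gripper_width'],1),'gf',round(s['gripper_force'],1));return s
E
python3 - <<'E'
from h import *
st();c=calibration('wrist');save('wrist','w1')
for l,z in(('spacer',32),('knob_grip',78),('plunger_top',70),('die1',24)):rects('wrist',l,z,c)
E
```

```text
t 2.8 [ 509.7 -169.   327.7] [1.7997e+02 4.0000e-02 1.5000e-01] F [-0.8 -1.1  0.7] w 90.8 gf 0.0
spacer 0.81 [285. 154.  27. 106.] [ 501.6 -149.1] [ 29.7 120. ] 89.1
plunger_top 0.58 [412. 246.  38.  26.] [ 456.3 -291.5] [28.3 38.5] 2.1
die1 0.67 [ 64. 209.  64.  73.] [452.2  88.5] [81.5 56.8] 12.5
die1 0.65 [31. 38. 56. 96.] [627.1 103.2] [55.5 90.1] 74.0
die1 0.65 [  0. 262.  11.  25.] [420.4 198.5] [12.9 29.6] 79.1
```

View pics/w1.png

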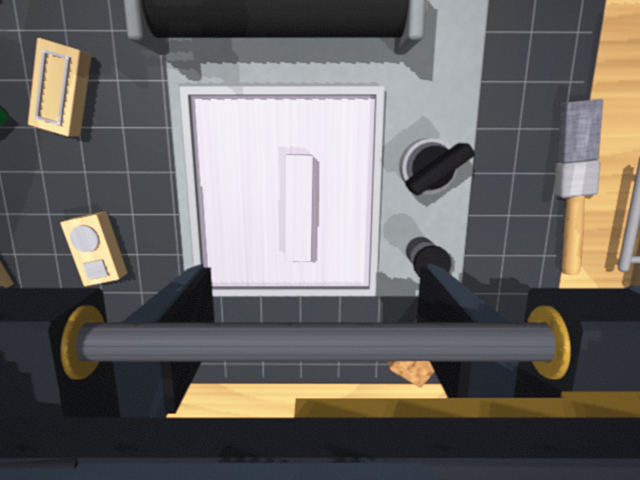

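The wrist view shows the spacer at px (300,207) lying along x, the frame die at (58,88) and the disc die at (93,248). The knob is at (437,165) and the plunger at (432,258). The spacer measures 120 x 30, so I can grasp it.

Call:
send_rows([
  [[-0.016,-0.04,0.07],[0,0,0]],
  [[0,0,0.1],[0,0,0]],
  [[0,0,0.1],[0,0,0]],
  [[0,0,0.1],[0,0,0]],
  [[0,0,0.1],[0,0,0]],
  [[0,0,0.06],[0,0,0]],
  [[0,0,0.04],[0,0,0]],
  [[0,0,0.03],[0,0,0]],
  [[0,0,0],[0,0,0]],
], grip=0.3)

```text
time_s: 3.95
ee_pos: [501.1, -150.6, 27.4]
ee_rot: [-180.0, 0.0, -0.1]
force: [-0.0, -0.5, -0.8]
gripper_width: 63.9
gripper_force: 0.0
```

Run:
```python
from h import *
st()
import numpy as np
# press from w1 picture: camera pose then
E0=np.array([509.7,-169.0,327.7])
c=calibration('wrist');s=state();d=E0-s['ee_pos'];c=dict(c);c['t']=np.array(c['t'])-np.array(c['R'])@d
loc=np.array([(118,108),(118,-108),(-118,-108),(-118,108)],float)
W=unproj('wrist',[(180,87),(384,87),(376,296),(190,297)],24,c)[:,:2]
a=loc;b=W-W.mean(0);th=np.arctan2((a[:,0]*b[:,1]-a[:,1]*b[:,0]).sum(),(a*b).sum())
print(W.mean(0),np.degrees(th),W)
print(unproj('wrist',[(437,166)],78,c))
```

```text
t 4.0 [ 501.1 -150.6   27.4] [-1.7999e+02  5.0000e-02 -8.0000e-02] F [-0.  -0.5 -0.8] w 63.9 gf 0.0
[ 511.92523303 -130.88807124] -0.4914279700469757 [[ 630.32043711  -25.37916846]
 [ 630.00224925 -240.45538725]
 [ 394.18545366 -240.60687806]
 [ 393.19279212  -17.1108512 ]]
[[ 551.74118184 -286.64663833   78.        ]]
```

Call:
send_rows([
  [[0,0,0],[0,0,0]],
  [[0,0,0],[0,0,0]],
  [[0,0,0],[0,0,0]],
  [[0,0,0],[0,0,0]],
  [[0,0,-0.1],[0,0,0]],
  [[0,0,-0.1],[0,0,0]],
  [[0,0,-0.1],[0,0,0]],
  [[0,0,-0.04],[0,0,0]],
], grip=1, grip_force=35)

```text
time_s: 4.75
ee_pos: [503.6, -150.3, 203.3]
ee_rot: [179.8, -0.5, 0.0]
force: [-0.1, 0.0, -0.5]
gripper_width: 2.7
gripper_force: 0.0
```

Call:
send_rows([
  [[0,0,-0.1],[0,0,0]],
  [[0,0,-0.1],[0,0,0]],
  [[0,0,0],[0,0,0]],
  [[0,0,0],[0,0,0]],
], grip=0.3)

```text
time_s: 5.15
ee_pos: [501.7, -149.7, 299.1]
ee_rot: [179.9, -0.2, 0.0]
force: [-0.4, -0.4, -0.8]
gripper_width: 32.3
gripper_force: 0.0
```

Run:
```python
from h import *
st();c=calibration('wrist');grab_frame('wrist')
rects('wrist','spacer',32,c)
```

```text
t 5.2 [ 501.7 -149.7  299.1] [ 1.7995e+02 -1.5000e-01  2.0000e-02] F [-0.4 -0.4 -0.8] w 32.3 gf 0.0
spacer 0.74 [302. 147.  30. 116.] [ 500.9 -147.5] [ 31.4 121.3] 89.5
```

Call:
send_rows([
  [[0,-0.002,0.08],[0,0,0]],
  [[0,0,0.09],[0,0,0]],
  [[0,0,0.09],[0,0,0]],
  [[0,0,0.09],[0,0,0]],
  [[0,0,0.08],[0,0,0]],
  [[0,0,0.05],[0,0,0]],
  [[0,0,0.04],[0,0,0]],
  [[0,0,0.02],[0,0,0]],
  [[0,0,0],[0,0,0]],
], grip=0.4)

```text
time_s: 6.15
ee_pos: [500.1, -148.2, 27.1]
ee_rot: [-179.9, 0.2, 0.0]
force: [0.6, -0.2, -0.4]
gripper_width: 54.7
gripper_force: 0.0
```

Call:
send_rows([
  [[0,0,0],[0,0,0]],
  [[0,0,0],[0,0,0]],
  [[0,0,0],[0,0,0]],
  [[0,0,0],[0,0,0]],
  [[0,0,0],[0,0,0]],
  [[0,0,0],[0,0,0]],
], grip=1, grip_force=35)

```text
time_s: 6.75
ee_pos: [501.4, -148.6, 27.8]
ee_rot: [-180.0, 0.0, 0.0]
force: [0.1, -1.0, -1.1]
gripper_width: 29.6
gripper_force: 34.9
```

Call:
send_rows([
  [[0,0,-0.08],[0,0,0]],
  [[0,0,-0.1],[0,0,0]],
  [[0,0,-0.1],[0,0,0]],
  [[0,0,-0.1],[0,0,0]],
])

```text
time_s: 7.15
ee_pos: [500.9, -148.5, 219.7]
ee_rot: [-180.0, 0.0, 0.0]
force: [1.0, 0.6, -1.6]
gripper_width: 29.8
gripper_force: 34.9
```

Call:
send_rows([
  [[0,-0.05,0],[0,0,0]],
  [[0,-0.096,0],[0,0,0]],
  [[0,-0.096,0],[0,0,0]],
  [[0,-0.096,0],[0,0,0]],
  [[0,-0.096,0],[0,0,0]],
  [[0,-0.096,0],[0,0,0]],
  [[0,-0.096,0],[0,0,0]],
  [[0,-0.096,0],[0,0,0]],
  [[0,-0.096,0],[0,0,0]],
  [[0,-0.08,0],[0,0,0]],
])

```text
time_s: 8.15
ee_pos: [500.7, 302.8, 217.5]
ee_rot: [180.0, 0.0, 0.1]
force: [0.4, -0.3, -1.3]
gripper_width: 29.6
gripper_force: 34.9
```

Call:
send_rows([
  [[0,-0.02,0],[0,0,0]],
  [[0,0,0],[0,0,0]],
])

```text
time_s: 8.35
ee_pos: [500.8, 311.5, 217.2]
ee_rot: [179.9, 0.1, 0.2]
force: [-0.0, -0.2, -1.5]
gripper_width: 29.7
gripper_force: 34.9
```

Run:
```python
from h import *
st();c=calibration('wrist');save('wrist','w2')
for l,z in(('tray',30),('die1',24)):rects('wrist',l,z,c)
```

```text
t 8.3 [500.8 311.5 217.2] [1.7995e+02 6.0000e-02 1.7000e-01] F [-0.  -0.2 -1.5] w 29.7 gf 34.9
tray 0.61 [140.   1. 176. 226.] [584.5 379.2] [170.5 130.9] 0.2
die1 0.79 [366.  55. 115. 105.] [593.  224.5] [45.8 82.3] 37.0
die1 0.61 [516. 220.  64.  97.] [453.1 101.3] [87.8 54.9] 11.8
die1 0.59 [354. 241.  54.  58.] [455.8 251.5] [54.5 42.2] 28.3
die1 0.58 [514.   0. 109. 127.] [627.9 115.3] [53.7 94.5] 73.8
```

View pics/w2.png

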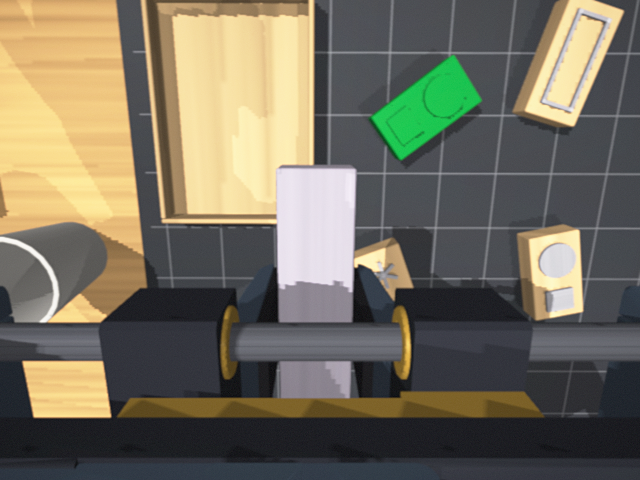

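The tray's near rim is at px (162..313, 220), which puts its centre at about (590,377). The mug at (30,280) is clear of the path.

Call:
send_rows([
  [[0.06,-0.043,0],[0,0,0]],
  [[0.06,-0.043,0],[0,0,0]],
  [[0.062,-0.043,0.06],[0,0,0]],
  [[0,0,0.09],[0,0,0]],
  [[0,0,0.09],[0,0,0]],
  [[0,0,0.07],[0,0,0]],
  [[0,0,0.05],[0,0,0]],
  [[0,0,0.026],[0,0,0]],
  [[0,0,0],[0,0,0]],
])

```text
time_s: 9.4
ee_pos: [591.8, 372.9, 23.2]
ee_rot: [179.9, 0.2, -0.1]
force: [-0.2, 0.0, -1.4]
gripper_width: 29.6
gripper_force: 34.9
```

Call:
send_rows([
  [[0,0,0],[0,0,0]],
  [[0,0,0],[0,0,0]],
  [[0,0,0],[0,0,0]],
  [[0,0,-0.03],[0,0,0]],
  [[0,0,-0.08],[0,0,0]],
  [[0,0,-0.1],[0,0,0]],
  [[0,0,-0.1],[0,0,0]],
  [[0,0,-0.1],[0,0,0]],
  [[0,0,0],[0,0,0]],
], grip=0.35)

```text
time_s: 10.3
ee_pos: [595.5, 376.9, 241.6]
ee_rot: [-179.4, -1.0, 0.0]
force: [0.6, -0.2, 0.6]
gripper_width: 59.4
gripper_force: 0.0
```

Call:
send_rows([
  [[-0.03,0.076,-0.03],[0,0,0]],
  [[-0.03,0.076,-0.03],[0,0,0]],
  [[-0.03,0.076,-0.03],[0,0,0]],
  [[-0.03,0.076,-0.03],[0,0,0]],
  [[-0.03,0.076,-0.03],[0,0,0]],
  [[-0.034,0.074,-0.026],[0,0,0]],
  [[0,0,0],[0,0,0]],
  [[0,0,0],[0,0,0]],
], grip=0.22)

```text
time_s: 11.1
ee_pos: [500.3, 147.6, 319.5]
ee_rot: [-179.9, -0.2, -0.1]
force: [0.3, -0.0, -1.1]
gripper_width: 71.0
gripper_force: 0.0
```

```bash
cat >> h.py <<'E'
def topface(cam,l,z=24,c=None):
    "fit of the block model's silhouette (90x44x24) to each mask"
    from scipy.optimize import minimize
    for d in trace(cam,l):
        m=d['pixels'].astype(np.uint8)
        if d['p']<.3: continue
        k=max(cv2.findContours(m,0,2)[0],key=cv2.contourArea)[:,0]
        w=unproj(cam,k,z/2,c)[:,:2].astype(np.float32);r=cv2.minAreaRect(w)
        a=r[2]+(90 if r[1][1]>r[1][0] else 0)
        def hull(p):
            t=np.radians(p[2]);u=np.array([np.cos(t),np.sin(t)])*p[3]/2;v=np.array([-np.sin(t),np.cos(t)])*22
            X=[[*(np.array(p[:2])+i*u+j*v),h] for i in(-1,1) for j in(-1,1) for h in(0,z)]
            return cv2.convexHull(proj(cam,X,c).astype(np.float32))
        def cost(p):
            q=np.zeros_like(m);cv2.fillConvexPoly(q,np.round(hull(p)*16).astype(np.int32),1,cv2.LINE_8,4)
            return (q^m).sum()/m.sum()
        p=np.array([*r[0],a,88.]);sx=np.array([[0,0,0,0],[8,0,0,0],[0,8,0,0],[0,0,8,0],[0,0,0,6]])
        o=minimize(cost,p,method='Nelder-Mead',options=dict(initial_simplex=p+sx,maxiter=250))
        q=proj(cam,[[*o.x[:2],z]],c)[0]
        print('die?',round(d['p'],2),'px',q.round(),'xy',o.x[:2].round(1),'ang',round((o.x[2]+90)%180-90,1),'L',round(o.x[3]),'cost',round(o.fun,3))
E
python3 - <<'E'
from h import *
st();c=calibration('wrist');save('wrist','w3');topface('wrist','die1',c=c)
rects('wrist','tray',30,c)
E
```

```text
t 11.1 [500.3 147.6 319.5] [-1.7993e+02 -1.7000e-01 -6.0000e-02] F [ 0.3 -0.  -1.1] w 71.0 gf 0.0
die? 0.77 px [220. 409.] xy [236.2 270.2] ang 50.6 L -18 cost 0.269
die? 0.7 px [363. 246.] xy [450.  95.] ang 12.8 L 77 cost 0.046
die? 0.62 px [353.  79.] xy [628.6 109.5] ang -15.8 L 89 cost 0.022
die? 0.61 px [233. 260.] xy [433.4 244.4] ang 20.5 L 82 cost 0.241
tray 0.71 [ 19.  25. 157. 182.] [589.5 373.7] [140.4 179.1] 90.0
```

View pics/w3.png

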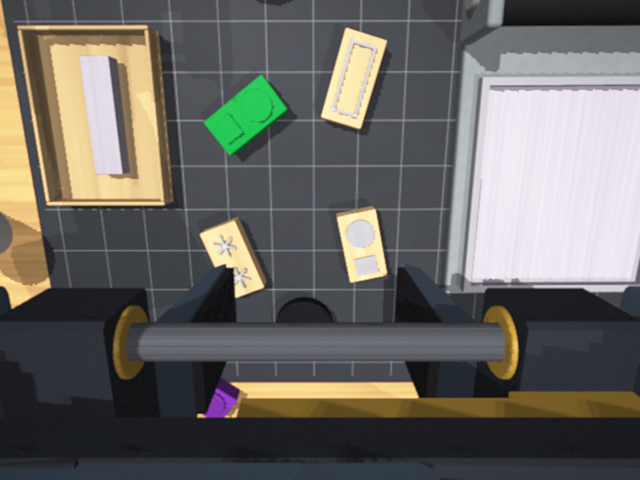

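The spacer lies in the tray (px 104,115). The real dies are die1 (disc and block) at (363,246), die2 (frame) at (353,79) and die4 (stars) at (233,260). The green block at (245,115), the purple one at (222,400) and the jar lid at (305,315) stay put. I'll take die1 first.

Call:
send_rows([
  [[-0.05,0.052,0.04],[0,0,0]],
  [[-0.05,0.053,0.04],[0,0,0]],
  [[0,0,0.09],[0,0,-0.224]],
  [[0,0,0.09],[0,0,-0.224]],
  [[0,0,0.09],[0,0,0]],
  [[0,0,0.09],[0,0,0]],
  [[0,0,0.08],[0,0,0]],
  [[0,0,0.05],[0,0,0]],
  [[0,0,0.03],[0,0,0]],
  [[0,0,0],[0,0,0]],
], grip=0.3)

```text
time_s: 12.25
ee_pos: [449.7, 96.1, 15.8]
ee_rot: [-180.0, 0.2, 12.9]
force: [-0.1, 1.3, -0.7]
gripper_width: 63.6
gripper_force: 0.0
```

Call:
send_rows([
  [[0,0,0],[0,0,0]],
  [[0,0,0],[0,0,0]],
  [[0,0,0],[0,0,0]],
  [[0,0,0],[0,0,0]],
  [[0,0,0],[0,0,0]],
], grip=1, grip_force=30)

```text
time_s: 12.75
ee_pos: [450.4, 95.4, 18.1]
ee_rot: [180.0, -0.0, 12.9]
force: [0.1, 0.1, -1.4]
gripper_width: 43.7
gripper_force: 30.0
```

Call:
send_rows([
  [[0,0,-0.07],[0,0,0]],
  [[0,0,-0.08],[0,0,0.224]],
  [[0,0,-0.04],[0,0,0.224]],
  [[0.01,0.09,0],[0,0,0]],
  [[0.009,0.09,0],[0,0,0]],
  [[0,0.09,0],[0,0,0]],
  [[0,0.06,0],[0,0,0]],
  [[0,0.033,0],[0,0,0]],
  [[0,0,0],[0,0,0]],
])

```text
time_s: 13.65
ee_pos: [459.9, -88.0, 113.0]
ee_rot: [180.0, -0.0, -0.2]
force: [-0.2, -0.2, -0.9]
gripper_width: 43.8
gripper_force: 30.0
```

Run:
```python
from h import *
s=st();c=calibration('wrist');save('wrist','w4')
```

```text
t 13.7 [459.9 -88.  113. ] [ 1.7997e+02 -2.0000e-02 -1.8000e-01] F [-0.2 -0.2 -0.9] w 43.8 gf 30.0
```

View pics/w4.png

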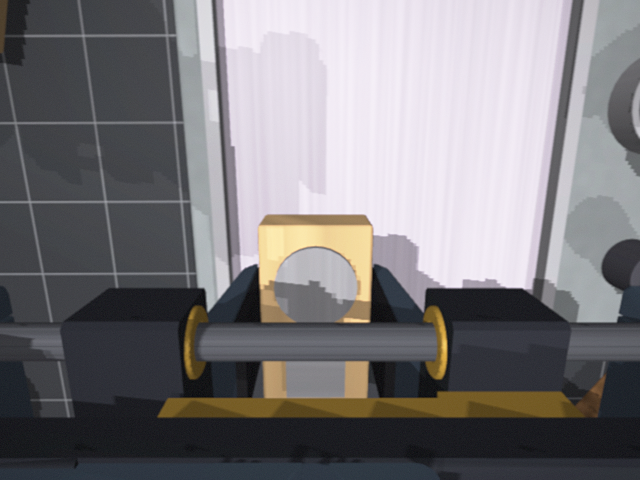

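Run:
```python
from h import *
print(unproj('wrist',[(197,10),(218,280),(216,10),(233,260),(582,10),(600,10),(562,150)],24).round(1))
print(unproj('wrist',[(219,10),(577,10)],12).round(1))
```

```text
[[ 596.3  -22.3   24. ]
 [ 442.4  -24.    24. ]
 [ 596.2  -32.6   24. ]
 [ 455.6  -34.2   24. ]
 [ 595.8 -229.5   24. ]
 [ 595.8 -239.2   24. ]
 [ 522.3 -229.9   24. ]]
[[ 599.4  -31.6   12. ]
 [ 599.  -233.7   12. ]]
```

The die hangs level at px (315,300). The bed walls are at y -32 and -231, so the bed centre is at y of about -131, as assumed.

Call:
send_rows([
  [[0,-0.003,0.07],[0,0,0]],
  [[0,0,0.05],[0,0,0]],
  [[0,0,0.03],[0,0,0]],
  [[0,0,0.013],[0,0,0]],
  [[0,0,0],[0,0,0]],
])

```text
time_s: 14.2
ee_pos: [459.7, -83.8, 31.1]
ee_rot: [-180.0, 0.1, 0.1]
force: [-0.1, 0.7, -1.3]
gripper_width: 43.8
gripper_force: 30.0
```

Call:
send_rows([
  [[0,0,0],[0,0,0]],
  [[0,0,0],[0,0,0]],
  [[0,0,-0.03],[0,0,0]],
  [[0,0,-0.09],[0,0,0]],
  [[0,0,-0.1],[0,0,0]],
  [[0,-0.04,-0.1],[0,0,0]],
  [[0.04,-0.09,-0.1],[0,0,0]],
  [[0.04,-0.09,-0.1],[0,0,0]],
  [[0,-0.09,-0.06],[0,0,0]],
  [[0,-0.09,0],[0,0,0]],
], grip=0.35)

```text
time_s: 15.2
ee_pos: [490.7, 86.2, 292.2]
ee_rot: [-179.9, -0.6, -0.1]
force: [0.5, 1.3, -0.6]
gripper_width: 59.2
gripper_force: 0.0
```

Call:
send_rows([
  [[0,0,0],[0,0,0]],
  [[0,0,0],[0,0,0]],
], grip=0.3)

```text
time_s: 15.4
ee_pos: [488.1, 85.3, 287.3]
ee_rot: [180.0, -0.0, 0.2]
force: [0.8, 0.4, 0.0]
gripper_width: 63.7
gripper_force: 0.0
```

Run:
```python
from h import *
s=st();c=calibration('wrist');save('wrist','w5');topface('wrist','die1',c=c)
```

```text
t 15.4 [488.1  85.3 287.3] [ 1.7997e+02 -4.0000e-02  1.6000e-01] F [0.8 0.4 0. ] w 63.7 gf 0.0
die? 0.96 px [167. 258.] xy [432.9 244.9] ang 22.6 L 85 cost 0.051
die? 0.9 px [175.  99.] xy [593.  222.8] ang -53.6 L 78 cost 0.041
die? 0.76 px [481. 238.] xy [455.9 -88.2] ang 0.1 L 81 cost 0.014
die? 0.55 px [291.  60.] xy [628.9 109.3] ang -16.2 L 88 cost 0.036
```

View pics/w5.png

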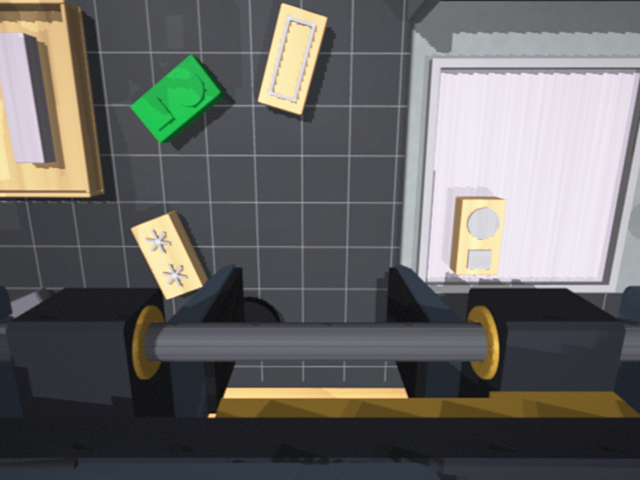

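die1 lies flat in the bed at px (481,238), and die4 and die2 haven't moved. Before going for die2, I'll check how close the gripper body would come to the glue bottle.

Run:
```python
from h import *
for k in('scene','side'):
    grab_frame(k)
    for l in('glue','jar_lid','tape_roll'):
        for d in trace(k,l)[:1]:
            x,y,w,h=d['bbox'];print(k,l,d['p'],unproj(k,[(x+w/2,y+h-6 if l=='glue' else y+h/2)],5 if l=='glue' else 18).round())
```

```text
scene glue 0.66 [[794.  75.   5.]]
scene jar_lid 0.91 [[355. 146.  18.]]
scene tape_roll 0.86 [[756. 193.  18.]]
side glue 0.75 [[778.  79.   5.]]
side jar_lid 0.78 [[335. 177.  18.]]
side tape_roll 0.87 [[743. 205.  18.]]
```

Call:
send_rows([
  [[0.09,-0.016,0.0],[0,0,0]],
  [[0.09,-0.016,0.0],[0,0,0]],
  [[0.09,-0.016,0.02],[0,0,0]],
  [[0.012,0,0.09],[0,0,0.279]],
  [[0,0,0.09],[0,0,0.279]],
  [[0,0,0.09],[0,0,0]],
  [[0,0,0.09],[0,0,0]],
  [[0,0,0.08],[0,0,0]],
  [[0,0,0.06],[0,0,0]],
  [[0,0,0.018],[0,0,0]],
])

```text
time_s: 16.9
ee_pos: [626.7, 108.1, 14.2]
ee_rot: [179.8, 0.4, -16.0]
force: [-14.0, -5.0, 50.3]
gripper_width: 63.6
gripper_force: 28.3
```

Call:
send_rows([
  [[0,0,0],[0,0,0]],
  [[0,0,0],[0,0,0]],
  [[0,0,0],[0,0,0]],
  [[0,0,0],[0,0,0]],
  [[0,0,0],[0,0,0]],
], grip=1)

```text
time_s: 17.4
ee_pos: [630.6, 108.7, 19.2]
ee_rot: [-179.9, -0.2, -16.0]
force: [1.3, 0.5, 4.3]
gripper_width: 43.8
gripper_force: 30.0
```

Call:
send_rows([
  [[0,0,-0.05],[0,0,0]],
  [[0,0,-0.08],[0,0,-0.279]],
  [[0,0,-0.06],[0,0,-0.279]],
  [[-0.03,0.07,0],[0,0,0]],
  [[-0.03,0.09,0],[0,0,0]],
  [[-0.03,0.09,0],[0,0,0]],
  [[-0.03,0.08,0],[0,0,0]],
  [[-0.006,0.06,0],[0,0,0]],
  [[0,0,0],[0,0,0]],
])

```text
time_s: 18.3
ee_pos: [565.5, -89.6, 112.9]
ee_rot: [179.9, 0.0, -0.2]
force: [0.6, -0.7, -0.9]
gripper_width: 43.6
gripper_force: 30.0
```

Call:
send_rows([
  [[0,0,0.07],[0,0,0]],
  [[0,0,0.05],[0,0,0]],
  [[0,0,0.03],[0,0,0]],
  [[0,0,0.008],[0,0,0]],
  [[0,0,0],[0,0,0]],
])

```text
time_s: 18.8
ee_pos: [566.4, -85.7, 33.5]
ee_rot: [-180.0, 0.1, 0.0]
force: [0.8, 0.3, 0.7]
gripper_width: 43.7
gripper_force: 30.0
```

Call:
send_rows([
  [[0,0,0],[0,0,0]],
  [[0,0,0],[0,0,0]],
  [[0,0,0],[0,0,0]],
  [[0,0,-0.03],[0,0,0]],
  [[0,0,-0.09],[0,0,0]],
  [[0,0,-0.1],[0,0,0]],
  [[-0.02,-0.03,-0.1],[0,0,0]],
  [[-0.05,-0.08,-0.06],[0,0,0]],
  [[-0.05,-0.08,-0.06],[0,0,0]],
  [[-0.05,-0.08,-0.06],[0,0,0]],
], grip=0.35)

```text
time_s: 19.8
ee_pos: [488.9, 36.1, 273.3]
ee_rot: [-180.0, -0.1, -0.0]
force: [0.3, 1.2, 0.9]
gripper_width: 59.1
gripper_force: 0.0
```

Call:
send_rows([
  [[0,-0.08,0],[0,0,0]],
  [[0,-0.08,0],[0,0,0]],
  [[0,0,0],[0,0,0]],
  [[0,0,0],[0,0,0]],
], grip=0.3)

```text
time_s: 20.2
ee_pos: [489.7, 115.5, 271.8]
ee_rot: [180.0, -0.0, 0.1]
force: [-0.6, 0.0, -0.5]
gripper_width: 64.2
gripper_force: 0.0
```

Run:
```python
from h import *
s=st();c=calibration('wrist');grab_frame('wrist');topface('wrist','die1',c=c)
```

```text
t 20.2 [489.7 115.5 271.8] [ 1.7997e+02 -4.0000e-02  1.3000e-01] F [-0.6  0.  -0.5] w 64.2 gf 0.0
die? 0.9 px [186. 255.] xy [442.5 248.7] ang 23.2 L 64 cost 0.118
die? 0.77 px [517. 242.] xy [456.3 -88.9] ang 0.2 L 80 cost 0.043
die? 0.66 px [201.  99.] xy [593.5 222.9] ang -53.0 L 78 cost 0.025
die? 0.59 px [533. 131.] xy [565.3 -90.9] ang 0.5 L 91 cost 0.022
```

Call:
send_rows([
  [[-0.037,-0.086,0],[0,0,0]],
  [[-0.037,-0.086,0],[0,0,0]],
  [[-0.038,-0.087,0],[0,0,0]],
  [[0,0,0.06],[0,0,-0.263]],
  [[0,0,0.09],[0,0,-0.263]],
  [[0,0,0.09],[0,0,-0.263]],
  [[0,0,0.09],[0,0,0]],
  [[0,0,0.08],[0,0,0]],
  [[0,0,0.05],[0,0,0]],
])

```text
time_s: 21.2
ee_pos: [432.9, 242.4, 38.6]
ee_rot: [180.0, 0.2, 22.5]
force: [0.0, 0.0, -0.4]
gripper_width: 63.5
gripper_force: 0.0
```

Call:
send_rows([
  [[0,0,0.03],[0,0,0]],
  [[0,0,0.016],[0,0,0]],
  [[0,0,0],[0,0,0]],
])

```text
time_s: 21.5
ee_pos: [433.9, 243.4, 17.6]
ee_rot: [180.0, 0.1, 22.5]
force: [0.1, 0.4, 0.8]
gripper_width: 63.6
gripper_force: 0.0
```

Call:
send_rows([
  [[0,0,0],[0,0,0]],
  [[0,0,0],[0,0,0]],
  [[0,0,0],[0,0,0]],
  [[0,0,0],[0,0,0]],
  [[0,0,0],[0,0,0]],
], grip=1)

```text
time_s: 22.0
ee_pos: [434.5, 244.8, 19.3]
ee_rot: [180.0, -0.1, 22.6]
force: [-0.2, -1.1, 6.8]
gripper_width: 44.3
gripper_force: 29.7
```

Call:
send_rows([
  [[0,0,-0.05],[0,0,0]],
  [[0,0,-0.08],[0,0,0.263]],
  [[0,0,-0.06],[0,0,0.263]],
  [[0,0,0],[0,0,0.263]],
  [[0.02,0.07,0],[0,0,0]],
  [[0.02,0.095,0],[0,0,0]],
  [[0.015,0.095,0],[0,0,0]],
  [[0,0.095,0],[0,0,0]],
  [[0,0.095,0],[0,0,0]],
  [[0,0.095,0],[0,0,0]],
])

```text
time_s: 23.0
ee_pos: [460.9, -29.5, 113.3]
ee_rot: [-180.0, 0.0, 0.0]
force: [1.6, 0.1, -0.4]
gripper_width: 43.9
gripper_force: 29.7
```

Call:
send_rows([
  [[0,0.095,0],[0,0,0]],
  [[0,0.095,0],[0,0,0]],
  [[0,0.07,0],[0,0,0]],
  [[0,0.04,0],[0,0,0]],
  [[0,0,0],[0,0,0]],
])

```text
time_s: 23.5
ee_pos: [461.4, -180.1, 113.2]
ee_rot: [180.0, -0.0, -0.2]
force: [0.5, 0.3, -1.1]
gripper_width: 44.1
gripper_force: 29.7
```

Call:
send_rows([
  [[0,-0.004,0.07],[0,0,0]],
  [[0,0,0.05],[0,0,0]],
  [[0,0,0.03],[0,0,0]],
  [[0,0,0.01],[0,0,0]],
  [[0,0,0],[0,0,0]],
])

```text
time_s: 24.0
ee_pos: [461.2, -174.9, 33.0]
ee_rot: [-180.0, 0.1, 0.1]
force: [-1.0, 0.5, -0.8]
gripper_width: 43.9
gripper_force: 29.7
```

Call:
send_rows([
  [[0,0,0],[0,0,0]],
  [[0,0,0],[0,0,0]],
  [[0,0,0],[0,0,0]],
  [[0,0,-0.03],[0,0,0]],
  [[0,0,-0.09],[0,0,0]],
  [[0,0,-0.1],[0,0,0]],
  [[0.02,0,-0.1],[0,0,0]],
  [[0.04,0.03,-0.1],[0,0,0]],
  [[0.02,0.03,-0.1],[0,0,0]],
  [[0,0,-0.06],[0,0,0]],
], grip=0.35)

```text
time_s: 25.0
ee_pos: [500.3, -205.0, 318.5]
ee_rot: [179.8, -0.4, -0.0]
force: [-0.3, 0.7, 0.0]
gripper_width: 59.1
gripper_force: 0.0
```

Call:
send_rows([
  [[0,0,0],[0,0,0]],
  [[0,0,0],[0,0,0]],
])

```text
time_s: 25.2
ee_pos: [498.3, -203.4, 314.6]
ee_rot: [180.0, -0.1, 0.0]
force: [-0.1, -0.3, -0.8]
gripper_width: 59.5
gripper_force: 0.0
```

Run:
```python
from h import *
s=st();c=calibration('wrist');save('wrist','w6');topface('wrist','die1',c=c)
for l,z in(('knob_grip',78),('plunger_top',70)):rects('wrist',l,z,c)
```

```text
t 25.2 [ 498.3 -203.4  314.6] [ 1.7998e+02 -5.0000e-02  1.0000e-02] F [-0.1 -0.3 -0.8] w 59.5 gf 0.0
die? 0.74 px [561. 139.] xy [ 566.8 -462.1] ang 9.3 L 102 cost 0.451
die? 0.66 px [290. 239.] xy [ 456.8 -173.7] ang -1.3 L 86 cost 0.024
die? 0.63 px [207. 240.] xy [455.7 -80.2] ang 0.0 L 79 cost 0.032
die? 0.57 px [201. 140.] xy [565.1 -81.9] ang 0.4 L 90 cost 0.012
knob_grip 0.64 [374. 130.  68.  54.] [ 552.1 -287.2] [41.1 68.8] 53.0
knob_grip 0.53 [180.  93.  48.  90.] [565.6 -99. ] [79.3 44.4] 0.0
plunger_top 0.92 [384. 242.  39.  31.] [ 453.4 -292.8] [40.1 32. ] 74.9
```

View pics/w6.png

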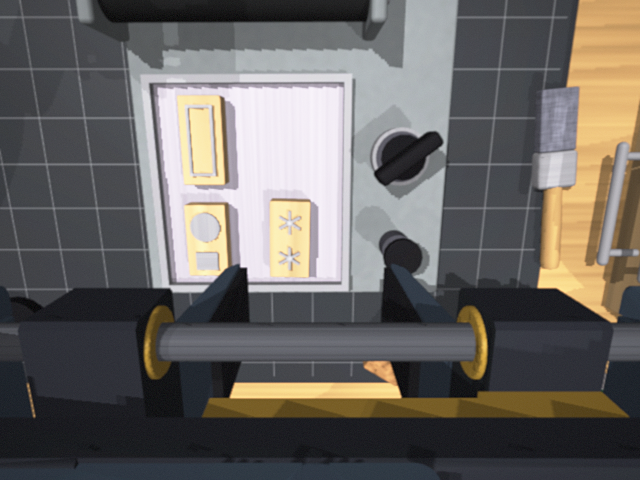

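The dies lie flat: frame at px (201,140), disc at (207,240), stars at (290,239). The wing knob is at about (408,160) pointing to the upper right, so it is turned about 56°. The plunger is at (403,250). Next is a closer look at the knob.

Call:
send_rows([
  [[-0.01,0.08,0.05],[0,0,0]],
  [[-0.01,0.08,0.08],[0,0,0]],
  [[-0.012,0.014,0.07],[0,0,0]],
  [[0,0,0],[0,0,0]],
  [[0,0,0],[0,0,0]],
], grip=0.45)

```text
time_s: 25.9
ee_pos: [483.2, -285.2, 218.7]
ee_rot: [-179.9, 0.1, 0.0]
force: [0.4, 0.0, 0.4]
gripper_width: 49.8
gripper_force: 0.0
```

Run:
```python
from h import *
s=st();c=calibration('wrist');im=save('wrist','w7');
print(proj('wrist',[[553,-290,78]],c), {k:np.array(v).tolist() for k,v in c.items()})
rects('wrist','knob_grip',78,c)
x0,y0=200,20
cv2.imwrite('pics/w7c.png',cv2.resize(im[y0:y0+240,x0:x0+260,::-1],None,fx=2.5,fy=2.5,interpolation=cv2.INTER_CUBIC))
```

```text
t 25.9 [ 483.2 -285.2  218.7] [-1.7993e+02  7.0000e-02  0.0000e+00] F [0.4 0.  0.4] w 49.8 gf 0.0
[[323.90633099 137.1385362 ]] {'mtx': [[410.16905156802903, 0.0, 315.16735884459], [0.0, 410.16905156802903, 243.64739067049516], [0.0, 0.0, 1.0]], 'R': [[-4.646765693133373e-05, -0.9999988491202894, -0.0015164428293328017], [-0.9667747836876647, -0.00034272403577744853, 0.25562941960170643], [-0.25562964512440034, 0.0014779371884744935, -0.966773655120598]], 't': [-283.72714090032366, 439.8944686081918, 504.84723868138315]}
knob_grip 0.97 [283. 106.  86.  71.] [ 549.5 -292.1] [40.4 65.3] 11.8
```

View pics/w7c.png

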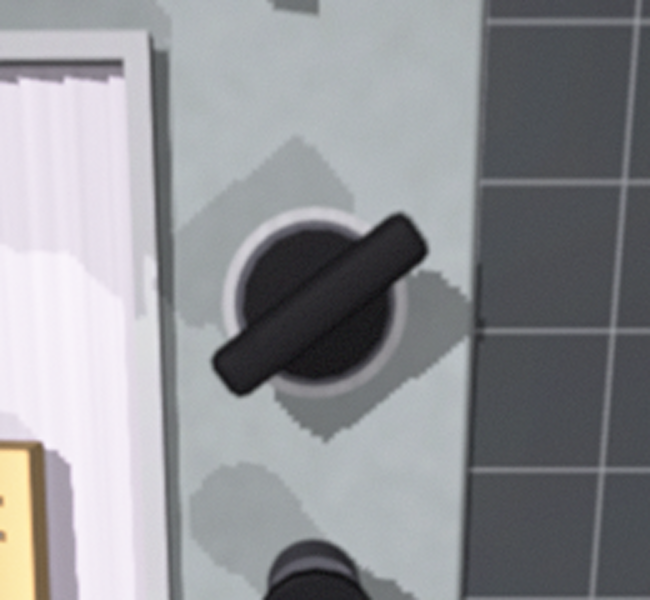

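The wing runs from crop (226,377) to (414,232) and measures 69 mm long. Its axis is at about (549.6,-293) and its yaw is about -52.4°.

Call:
send_rows([
  [[0.067,0.008,0],[0,0,0]],
  [[0.066,0.008,0],[0,0,0]],
  [[0,0,0.04],[0,0,0.2613]],
  [[0,0,0.04],[0,0,0.2613]],
  [[0,0,0.04],[0,0,0.2613]],
  [[0,0,0.04],[0,0,0.2613]],
  [[0,0,0.04],[0,0,0.2613]],
  [[0,0,0.03],[0,0,0.2613]],
  [[0,0,0.02],[0,0,0.2613]],
  [[0,0,0],[0,0,0]],
])

```text
time_s: 27.0
ee_pos: [550.5, -292.9, 94.5]
ee_rot: [-180.0, -0.0, -52.3]
force: [0.6, -0.6, -0.1]
gripper_width: 50.3
gripper_force: 0.0
```

Call:
send_rows([
  [[0,0,0.03],[0,0,0]],
  [[0,0,0.017],[0,0,0]],
  [[0,0,0.01],[0,0,0]],
  [[0,0,0],[0,0,0]],
  [[0,0,0],[0,0,0]],
])

```text
time_s: 27.5
ee_pos: [550.2, -293.8, 66.1]
ee_rot: [-180.0, -0.1, -52.3]
force: [0.1, -0.0, 0.1]
gripper_width: 50.2
gripper_force: 0.0
```

Close on the wing, then turn it counter-clockwise (negative about tool z) by about 90°.

Call:
send_rows([
  [[0,0,0],[0,0,0]],
  [[0,0,0],[0,0,0]],
  [[0,0,0],[0,0,0]],
  [[0,0,0],[0,0,0]],
  [[0,0,0],[0,0,0]],
  [[0,0,0],[0,0,0]],
  [[0,0,0],[0,0,-0.1]],
  [[0,0,0],[0,0,-0.2]],
], grip=1, grip_force=20)

```text
time_s: 28.3
ee_pos: [549.9, -293.6, 65.7]
ee_rot: [-180.0, -0.0, -43.6]
force: [0.1, 0.3, 1.6]
gripper_width: 16.2
gripper_force: 20.0
```

Call:
send_rows([
  [[0,0,0],[0,0,-0.25]],
  [[0,0,0],[0,0,-0.25]],
  [[0,0,0],[0,0,-0.25]],
  [[0,0,0],[0,0,-0.25]],
  [[0,0,0],[0,0,-0.25]],
  [[0,0,0],[0,0,-0.25]],
  [[0,0,0],[0,0,0]],
])

```text
time_s: 29.0
ee_pos: [550.0, -293.3, 66.2]
ee_rot: [-180.0, -0.0, -0.8]
force: [0.7, 2.5, 4.5]
gripper_width: 15.6
gripper_force: 20.0
```

Call:
send_rows([
  [[0,0,0],[0,0,-0.25]],
  [[0,0,0],[0,0,-0.25]],
  [[0,0,0],[0,0,-0.25]],
  [[0,0,0],[0,0,-0.25]],
  [[0,0,0],[0,0,-0.2]],
  [[0,0,0],[0,0,0]],
])

```text
time_s: 29.6
ee_pos: [550.0, -293.1, 64.8]
ee_rot: [-180.0, -0.0, 33.4]
force: [2.7, 1.8, -2.8]
gripper_width: 15.8
gripper_force: 20.0
```

Call:
send_rows([
  [[0,0,0],[0,0,0]],
  [[0,0,0],[0,0,0]],
  [[0,0,0],[0,0,0]],
  [[0,0,0],[0,0,0]],
  [[0,0,0],[0,0,0]],
], grip=0.6)

```text
time_s: 30.1
ee_pos: [549.7, -293.8, 65.6]
ee_rot: [180.0, 0.0, 33.5]
force: [0.9, 0.1, 0.3]
gripper_width: 36.4
gripper_force: 0.0
```

Call:
send_rows([
  [[0,0,0.005],[0,0,0]],
  [[0,0,0.005],[0,0,0]],
  [[0,0,0.005],[0,0,0]],
  [[0,0,0],[0,0,0]],
])

```text
time_s: 30.5
ee_pos: [549.4, -293.5, 57.4]
ee_rot: [-179.9, 0.0, 33.6]
force: [-0.2, -0.3, 0.0]
gripper_width: 36.6
gripper_force: 0.0
```

No contact at 57 mm means the knob has dropped. I'll grip it and screw forward.

Call:
send_rows([
  [[0,0,0],[0,0,0]],
  [[0,0,0],[0,0,0]],
  [[0,0,0],[0,0,0]],
  [[0,0,0],[0,0,0]],
  [[0,0,0],[0,0,0.1]],
  [[0,0,0],[0,0,0.2]],
  [[0,0,0.0003],[0,0,0.24]],
  [[0,0,0.0003],[0,0,0.24]],
  [[0,0,0.0003],[0,0,0.24]],
  [[0,0,0.0003],[0,0,0.24]],
], grip=1, grip_force=20)

```text
time_s: 31.5
ee_pos: [549.6, -293.4, 58.0]
ee_rot: [-180.0, 0.0, -2.8]
force: [-1.7, 2.3, 4.4]
gripper_width: 16.0
gripper_force: 20.0
```

Call:
send_rows([
  [[0,0,0.0003],[0,0,0.24]],
  [[0,0,0.0003],[0,0,0.24]],
  [[0,0,0.0003],[0,0,0.24]],
  [[0,0,0.0003],[0,0,0.24]],
  [[0,0,0.0003],[0,0,0.24]],
  [[0,0,0.0003],[0,0,0.24]],
  [[0,0,0.0003],[0,0,0.24]],
  [[0,0,0.0003],[0,0,0.24]],
  [[0,0,0.0003],[0,0,0.24]],
  [[0,0,0],[0,0,0]],
])

```text
time_s: 32.5
ee_pos: [549.5, -293.3, 57.0]
ee_rot: [180.0, 0.0, -64.5]
force: [-2.6, 0.9, 5.0]
gripper_width: 16.3
gripper_force: 20.0
```

Call:
send_rows([
  [[0,0,0.0003],[0,0,0.2]],
  [[0,0,0.0003],[0,0,0.2]],
  [[0,0,0],[0,0,0]],
])

```text
time_s: 32.8
ee_pos: [549.5, -293.3, 56.7]
ee_rot: [180.0, 0.0, -76.0]
force: [-1.8, 1.0, 5.9]
gripper_width: 16.3
gripper_force: 20.0
```

Call:
send_rows([
  [[0,0,0],[0,0,0]],
  [[0,0,0],[0,0,0]],
  [[0,0,0],[0,0,0]],
  [[0,0,0],[0,0,0]],
  [[0,0,-0.05],[0,0,0]],
  [[0,0,-0.09],[0,0,0]],
], grip=0.6)

```text
time_s: 33.4
ee_pos: [547.6, -292.5, 122.9]
ee_rot: [179.6, 0.3, -75.9]
force: [0.4, -0.4, 0.2]
gripper_width: 36.8
gripper_force: 0.0
```

Call:
send_rows([
  [[0,0,0],[0,0,-0.29]],
  [[0,0,0],[0,0,-0.29]],
  [[0,0,0],[0,0,-0.29]],
  [[0,0,0],[0,0,-0.29]],
  [[0,0,0],[0,0,-0.29]],
  [[0,0,0],[0,0,-0.29]],
  [[0,0,0],[0,0,-0.29]],
  [[0,0,0],[0,0,-0.29]],
  [[0,0,0],[0,0,-0.29]],
  [[0,0,0],[0,0,-0.29]],
])

```text
time_s: 34.4
ee_pos: [549.7, -293.7, 125.5]
ee_rot: [-180.0, 0.0, 7.5]
force: [0.5, 0.8, -0.5]
gripper_width: 36.7
gripper_force: 0.0
```

Call:
send_rows([
  [[0,0,0],[0,0,-0.29]],
  [[0,0,0],[0,0,-0.29]],
  [[0,0,0],[0,0,-0.29]],
  [[0,0,0],[0,0,-0.29]],
  [[0,0,0],[0,0,-0.29]],
  [[0,0,0],[0,0,-0.29]],
  [[0,0,0],[0,0,-0.29]],
  [[0,0,0],[0,0,-0.29]],
  [[0,0,0],[0,0,-0.29]],
  [[0,0,0],[0,0,-0.29]],
])

```text
time_s: 35.4
ee_pos: [549.7, -293.7, 125.5]
ee_rot: [-180.0, -0.0, 90.6]
force: [0.4, 0.4, 0.1]
gripper_width: 36.5
gripper_force: 0.0
```

Call:
send_rows([
  [[0,0,0],[0,0,-0.29]],
  [[0,0,0],[0,0,-0.193]],
  [[0,0,0],[0,0,0]],
  [[0,0,0],[0,0,0]],
])

```text
time_s: 35.8
ee_pos: [549.7, -293.6, 125.6]
ee_rot: [-180.0, -0.0, 104.0]
force: [0.6, 0.8, 0.4]
gripper_width: 36.5
gripper_force: 0.0
```

Call:
send_rows([
  [[0,0,0.06],[0,0,0]],
  [[0,0,0.05],[0,0,0]],
  [[0,0,0.02],[0,0,0]],
  [[0,0,0.008],[0,0,0]],
  [[0,0,0],[0,0,0]],
])

```text
time_s: 36.3
ee_pos: [550.0, -293.8, 56.9]
ee_rot: [180.0, 0.0, 104.1]
force: [-0.2, 0.1, 0.2]
gripper_width: 36.6
gripper_force: 0.0
```

Call:
send_rows([
  [[0,0,0],[0,0,0]],
  [[0,0,0],[0,0,0]],
  [[0,0,0],[0,0,0]],
  [[0,0,0],[0,0,0]],
  [[0,0,0],[0,0,0.1]],
  [[0,0,0],[0,0,0.2]],
  [[0,0,0.0003],[0,0,0.24]],
  [[0,0,0.0003],[0,0,0.24]],
  [[0,0,0.0003],[0,0,0.24]],
  [[0,0,0.0003],[0,0,0.24]],
], grip=1, grip_force=20)

```text
time_s: 37.3
ee_pos: [549.5, -294.0, 57.0]
ee_rot: [180.0, 0.1, 67.8]
force: [-1.4, -0.3, 5.4]
gripper_width: 15.7
gripper_force: 20.0
```

Call:
send_rows([
  [[0,0,0.0003],[0,0,0.24]],
  [[0,0,0.0003],[0,0,0.24]],
  [[0,0,0.0003],[0,0,0.24]],
  [[0,0,0],[0,0,0.24]],
  [[0,0,0],[0,0,0.1]],
  [[0,0,0],[0,0,0]],
])

```text
time_s: 37.9
ee_pos: [549.1, -293.8, 56.4]
ee_rot: [-180.0, 0.1, 37.7]
force: [-3.5, 0.1, 5.8]
gripper_width: 16.1
gripper_force: 20.0
```

Run:
```python
from h import *
s=st();print(s['torque'],s['qpos'].round(1))
```

```text
t 37.9 [ 549.1 -293.8   56.4] [-1.7998e+02  6.0000e-02  3.7680e+01] F [-3.5  0.1  5.8] w 16.1 gf 20.0
[-0.14200078  0.73740573 -0.10729373] [-29.2  30.9  95.9  -0.1  53.2  23.2]
```

Call:
send_rows([
  [[0,0,0],[0,0,0.08]],
  [[0,0,0],[0,0,0.08]],
  [[0,0,0],[0,0,0.06]],
  [[0,0,0],[0,0,0]],
  [[0,0,0],[0,0,0]],
])

```text
time_s: 38.4
ee_pos: [549.1, -293.7, 56.3]
ee_rot: [-180.0, 0.1, 31.4]
force: [-4.0, -0.1, 4.1]
gripper_width: 15.5
gripper_force: 20.0
```

Run:
```python
from h import *
s=st();print(s['torque'])
```

```text
t 38.4 [ 549.1 -293.7   56.3] [-1.7998e+02  6.0000e-02  3.1440e+01] F [-4.  -0.1  4.1] w 15.5 gf 20.0
[-0.11006247  0.75451596 -0.01267795]
```

Call:
send_rows([
  [[0,0,0],[0,0,0]],
  [[0,0,0],[0,0,0]],
  [[0,0,0],[0,0,0]],
  [[0,0,0],[0,0,0]],
  [[0,0,-0.05],[0,0,0]],
  [[0,0,-0.09],[0,0,0]],
  [[0,0,-0.09],[0,0,0.274]],
  [[0,0,-0.09],[0,0,0.274]],
  [[0,0,0],[0,0,0.274]],
  [[0,0,0],[0,0,0.274]],
], grip=0.6)

```text
time_s: 39.4
ee_pos: [550.5, -294.0, 217.9]
ee_rot: [179.9, -0.2, -0.4]
force: [-0.6, 0.2, -1.7]
gripper_width: 36.7
gripper_force: 0.0
```

Call:
send_rows([
  [[-0.07,0,-0.01],[0,0,0]],
  [[-0.09,0,0],[0,0,0]],
  [[-0.05,0,0],[0,0,0]],
  [[0,0,0],[0,0,0]],
  [[0,0,0],[0,0,0]],
], grip=1)

```text
time_s: 39.9
ee_pos: [445.0, -293.8, 221.1]
ee_rot: [180.0, -0.1, -0.1]
force: [-0.3, 0.2, 0.6]
gripper_width: 0.9
gripper_force: 0.0
```

Run:
```python
from h import *
s=st();c=calibration('wrist');im=save('wrist','w8')
for l,z in(('plunger_top',70),('knob_grip',68)):rects('wrist',l,z,c)
```

```text
t 39.9 [ 445.  -293.8  221.1] [ 1.7997e+02 -9.0000e-02 -8.0000e-02] F [-0.3  0.2  0.6] w 0.9 gf 0.0
plunger_top 0.92 [291. 200.  47.  53.] [ 450.1 -292.5] [38.4 39.9] 89.9
plunger_top 0.59 [282.  38.  62.  97.] [ 548.6 -292. ] [64.4 40.6] 4.9
knob_grip 0.63 [282.  42.  66.  93.] [ 548.5 -292.1] [65.8 41. ] 6.0
```

View pics/w8.png

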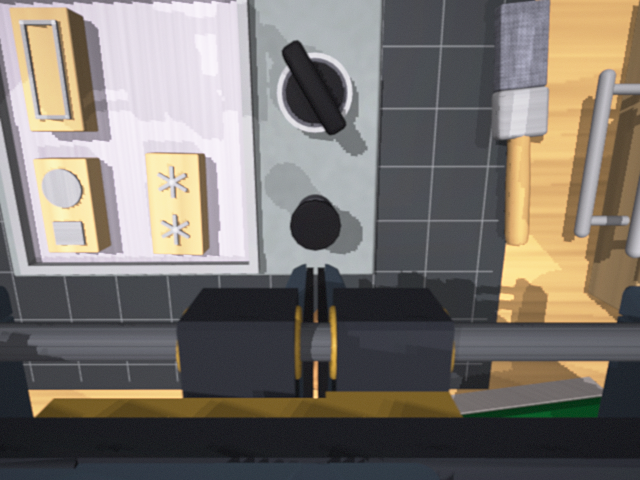

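The wing now points up-left at px (314,88), about 153°, so it is home. All three dies are in place and the plunger head is at (315,224), which is (450,-292.5).

Call:
send_rows([
  [[0.01,0,0.05],[0,0,0]],
  [[0,0,0.08],[0,0,0]],
  [[0,0,0.08],[0,0,0]],
  [[0,0,0.05],[0,0,0]],
  [[0,0,0.014],[0,0,0]],
  [[0,0,0.012],[0,0,0]],
  [[0,0,0.012],[0,0,0]],
  [[0,0,0.012],[0,0,0]],
  [[0,0,0.004],[0,0,0]],
  [[0,0,0],[0,0,0]],
])

```text
time_s: 41.05
ee_pos: [450.2, -293.4, 65.5]
ee_rot: [180.0, -0.1, -0.0]
force: [-2.2, 5.0, 9.7]
gripper_width: 0.3
gripper_force: 4.5
```

Call:
send_rows([
  [[0,0,0],[0,0,0]],
  [[0,0,0],[0,0,0]],
])

```text
time_s: 41.25
ee_pos: [450.2, -293.4, 65.9]
ee_rot: [180.0, -0.1, -0.0]
force: [-2.9, 4.0, 9.1]
gripper_width: 0.3
gripper_force: 4.4
```

Call:
send_rows([
  [[0,0,0.005],[0,0,0]],
  [[0,0,0.003],[0,0,0]],
  [[0,0,0],[0,0,0]],
  [[0,0,0],[0,0,0]],
])

```text
time_s: 41.65
ee_pos: [450.3, -293.5, 64.1]
ee_rot: [179.9, -0.1, -0.0]
force: [-7.2, 4.4, 22.9]
gripper_width: 0.5
gripper_force: 12.0
```

At the stop: the force rose from 9 to 23 N. I'll withdraw and check everything.

Call:
send_rows([
  [[0,0,0],[0,0,0]],
  [[0,0,-0.03],[0,0,0]],
  [[0,0,-0.06],[0,0,0]],
  [[0,0,-0.09],[0,0,0]],
  [[0,0,-0.09],[0,0,0]],
  [[0,0,-0.06],[0,0,0]],
  [[0,0,-0.05],[0,0,0]],
  [[0,0,0],[0,0,0]],
  [[0,0,0],[0,0,0]],
  [[0,0,0],[0,0,0]],
])

```text
time_s: 42.65
ee_pos: [449.4, -293.2, 248.7]
ee_rot: [-180.0, 0.1, -0.0]
force: [0.0, 0.2, -0.1]
gripper_width: 0.6
gripper_force: 0.0
```

Run:
```python
from h import *
s=st()
a=save('wrist','w9');b=save('scene','s9')
b=cv2.resize(b[120:405,150:480],(370,320));a=cv2.resize(a,(427,320))
cv2.imwrite('pics/fin.png',np.hstack([a,b])[...,::-1])
```

```text
t 42.6 [ 449.4 -293.2  248.7] [-1.7996e+02  7.0000e-02 -4.0000e-02] F [ 0.   0.2 -0.1] w 0.6 gf 0.0
```

View pics/fin.png

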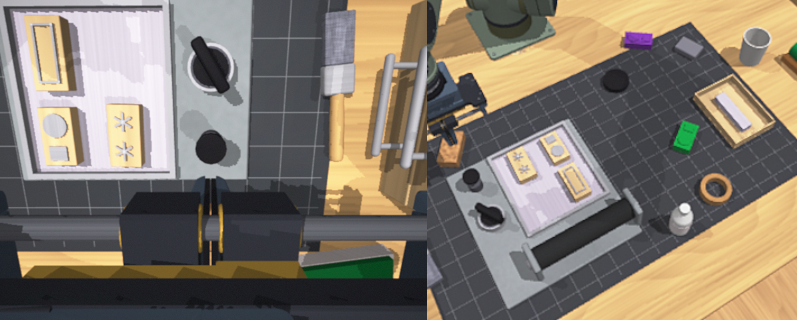

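The final pictures show the three dies flat in the bed, the spacer in the tray, the knob home, the plunger up and the other things where they were.

```bash
python3 -c "
from workcell import *
print(job_done())"
```

```text
the job is handed in; nothing more can be done
None
```

I handed the job in after about 43 s of robot time: the spacer is in the tray, the three dies present (1, 2 and 4) lie flat in the bed, the knob is screwed home and the plunger was pushed down and came back up; no verdict came back.

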